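# Index the sample changer and load a standard

### The arm

A 6-joint arm with a two-finger parallel gripper is mounted at the origin on a cart in front of the work surface, level with it; the furniture and walls round the work are solid. World frame = base frame: x ahead of the robot, y to its left, z up, the work surface at z = 0. Lengths are in m, angles in rad, forces in N, time in s.
With the tool pointing down it reaches from about 0.375 to 0.9 m from the base axis. Payload 3.1 kg.
Tool frame: the origin (TCP) lies at the centre of the arm's flange, where the gripper is bolted on; the fingertips stand 173 mm ahead of it and the grasp point (between the pads) lies 155 mm ahead of it; z points along the fingers, y is the line along which they close (so a half turn about z gives the same grasp; the last joint's range is limited). The gripper opens to 85 mm and grips with 20 to 120 N. Pads are 22 mm wide; open, the fingers measure 114 mm over their backs; the gripper's body (76 mm by 85 mm) begins 54 mm behind the grasp point. The pads swing forward as they close: fully open they stand 13 mm farther back than shut.
Start: joints at [1.05, 0.527, 1.433, -0, 1.181, -0.178], TCP at [0.209, 0.589, 0.405] pointing down, gripper open.
Joint ranges: [-3.08, 3.08], [-0.75, 2.2], [0.22, 2.44], [-1.43, 4.57], [0, 2.65], [-2.85, 2.85]. Speed limits (rad/s): [2.79, 2.79, 3.14, 3.14, 3.14, 3.14].

### API

Orientations are given as a 3x3 rotation matrix whose columns are the frame's x, y, z axes.
In Python, from station import r gives the robot as it stands. The module is installed in compiled form; this text tells all that it offers.
- The arm moves only by the shell command python3 -m handwheel 'ROWS' [FORCE]. ROWS is JSON, a list of rows, each an object of numbers: "dx", "dy", "dz": the shift along the tool's x, y, z in mm; "yaw": the turn about the tool's z in degrees; "claw": the closure, from -1 (fully open) to 1 (shut). In form: [{"dx": .., "dy": .., "dz": .., "yaw": .., "claw": ..}, ...]. A call has 1 to 12 rows; each row shifts and turns the commanded pose from where the row before left it, along the tool's axes as they then stand; what a row does not reach is not made up. A row lasts 1/12 s, in which the tool goes at most 41.7 mm and 7.16 degrees, less where a joint would pass 70% of its speed; a pose out of reach is approached as far as the arm can. A call with a gripper value outside its range is refused whole. The fingers move at their own pace and stop on an object; FORCE is the grip in N (left out, the last holds). Time passes only in rows, so rows that do not move let the fingers close. It gives the time, the measured TCP pose, the force, the opening and the grip force at its end, in the units of the state.
- r.get_state(): the state, without advancing time (a new reading comes with each control period).
- r.snapshot(name): name is "side" or "top"; returns the picture (384x512x3 uint8, blue, green, red); there is no depth.
- r.calibration(name): a dict with "camera_matrix" (3x3 intrinsics, pixels), "R" (3x3) and "t" (3): a world point X has camera coordinates R X + t. Camera axes: x right, y down, z forward; pixel columns grow to the right and rows downward; lengths in m; the calibration is good to about 2 mm. A picture is of the moment at which its call begins. calibration takes no time and is no camera call.
- r.close_job(): hands the job in; it is judged then, once.
The state is a dict: "time": time; "joints": joint angles; "joint_velocities": joint speeds; "tau": joint torques, N m; "tcp_pos": TCP position; "tcp_rot": TCP orientation; "wrist_force": force on the tool from outside, world axes, zero at the start; "wrist_torque": the same for the moment, N m; "width": opening from 0.0 (shut) to 1.0 (fully open); "finger_force": force on a finger pad.
Only numpy, scipy, OpenCV 4.12 (cv2) and the standard library are available. Lean on these libraries where they do the work, as an engineer would, in place of code of your own. Each camera call takes 0.05 s, during which the arm holds its last target. There are 200 camera calls.

### The job

Pull the black knob of the round sample changer up out of its park notch, turn it anticlockwise (seen from above) until it snaps fully home into the loading notch, which you have to find by feel, and do not force the knob against its stops. Then set the tall silver standard (the tallest of the three) upright and fully down in the white cup that has come out from under the blue cover. Leave the other two standards where they are.

Things in the scene. Friction and masses are not known exactly. Their poses are not given: they have to be found in the camera images.
- changer: Round grey sample changer fixed to the bench, 184 mm across, 20 mm high, origin under its centre on the bench. The turntable and the knob turn about its vertical z axis; its x axis points to the parked cup and the blue cover.
- cover_top (a point): Centre of the top of the fixed blue sheet cover, 43 mm above the bench: 68 mm long along the changer's x axis (38 to 106 mm from the axis), 48 mm wide, 3 mm thick, its upright at the outer end. It covers the cup while parked.
- table (a joint): Angle (rad) of the aluminium turntable (radius 88 mm, top 27 mm above the bench), positive anticlockwise from above, range -0.15 to 1.65. Starts near 0 in the park notch. The one loading notch lies between 1.0 and 1.35, set differently each time and hidden under the knob's skirt: feel for it. Friction about 0.06 N m; 0.06 rad of play either way in a notch.
- index_knob (a joint): Lift (m) of the black knob: 0 down in a notch, 0.010 pulled up to its stop; spring and weight push it down with about 7.5 N at 0, 11.5 N at 0.010. It turns together with the table, and only when lifted over 0.006. Let go between the notches it stays up, the dog riding on a land at lift 0.006; over the loading notch the spring snaps it down to 0.
- dog (a point): Tip of the 6 mm wide steel dog hidden under the knob's skirt, 24.5 mm from the axis. It locks the knob in notches 6 mm deep. A force over 25 N on it does damage: by turning the knob not fully lifted, turning on after it has dropped in, or pressing it hard down on the land.
- knob_grip (a point): Point on the knob's axis to grip, 72 mm above the bench with the knob down. Its x axis points along the upright grip bar (52 mm long, 14 mm thick, from 48 to 82 mm above the bench, on a round skirt of 32 mm radius); the bar's end +x, with a white line, points to the cup. It rises and turns with the knob.
- cup_floor (a point): Centre of the inner floor of the white round cup on the turntable, 66 mm from the axis, 29 mm above the bench; turns with the table. The cup is 40 mm wide inside, 47 mm outside, its rim 8 mm above its floor (37 mm above the bench), z up. Under the blue cover while parked.
- tall_standard: The standard to load: the tallest of three short cylinders, light silver grey steel without round spots, 36 mm diameter, 34 mm tall, about 0.2 kg; origin at the centre of its underside, z up. Stands on the bench left of the changer.
- tan_standard: Bystander: tan cylinder with dark spots on top, 38 mm diameter, 28 mm tall, origin at the centre of its underside. Leave it.
- copper_standard: Bystander: copper-coloured cylinder, 45 mm diameter, 20 mm tall, origin at the centre of its underside. Leave it.
Mind the look-alikes: they are no part of the job. What is shaped like the tall_standard but orange is not meant.

How it is judged:
By the outcome, as a careful person would: the job done as asked, in the order asked, and still so for the second after the job is handed in, with the robot touching nothing.
It also fails if it takes over 58 s, if anything falls off the work surface, if the arm or the gripper's body presses on something with over 40 N, if the wrist force passes 120 N, or if a joint passes its speed limit or range.

## Working session

There is one attempt and no reset: what is moved stays moved. The work goes in short steps, Python scripts to look and compute and a shell command to move; the robot and the scene stay as the last step left them, time stands still between calls to the robot, and variables do not carry over. Pictures are saved under pics/ and viewed, at most 10 in all, crops included, and the job is handed in when it is done.

```bash
mkdir -p pics
python3 - <<'E'
from station import r
import cv2
for n in("top","side"):
    cv2.imwrite(f"pics/{n}0.png",r.snapshot(n))
    c=r.calibration(n); print(n,c["camera_matrix"].tolist(),c["R"].tolist(),c["t"].tolist())
s=r.get_state(); print(s["time"],s["tcp_pos"],s["tcp_rot"],s["width"])
E
```

```text
top [[422.0155004354057, 0.0, 256.7346346834956], [0.0, 422.0155004354057, 193.67467418637582], [0.0, 0.0, 1.0]] [[-0.013668161174277778, -0.9999011864487791, 0.0032861388342311075], [-0.9819664579492045, 0.012803105494930515, -0.18862119698586047], [0.1885604858733851, -0.005804983032667173, -0.9820444212657506]] [0.11555648201708656, 0.4846309670557452, 0.8538977522502645]
side [[485.3684517347939, 0.0, 259.7671782697196], [0.0, 485.3684517347939, 188.05720324046646], [0.0, 0.0, 1.0]] [[-0.6468453986553967, 0.7625757580377908, -0.008321267417257111], [0.6269476967531384, 0.5255248697388478, -0.5751175504380838], [-0.43419766901064316, -0.3772291406281538, -0.818028458971122]] [0.24321221283685507, -0.31024270543852744, 1.4032196245559565]
0.1 [0.20931915 0.5885628  0.40380397] [[-9.42142342e-01  3.35211515e-01 -1.02341172e-03]
 [ 3.35212878e-01  9.42140722e-01 -1.78481264e-03]
 [ 3.65908103e-04 -2.02460835e-03 -9.99997884e-01]] 1.0013246761162782
```

View pics/top0.png

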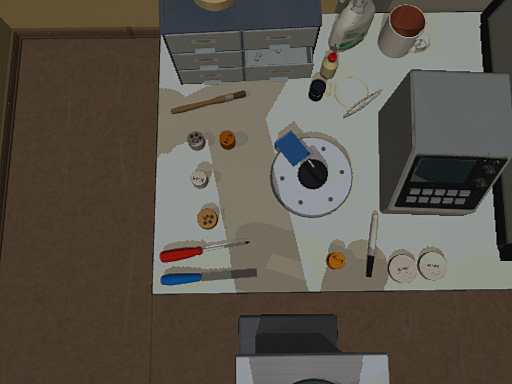

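View pics/side0.png

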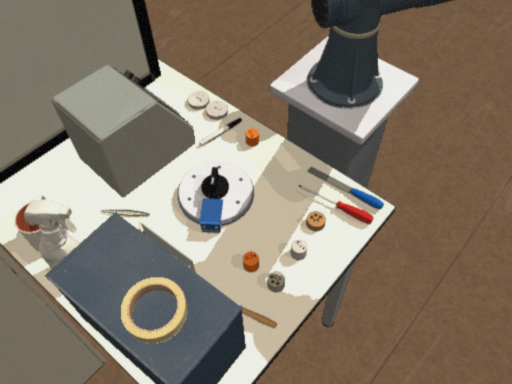

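The top view shows the changer at about (312,175), the blue cover at (293,148) and the knob at (312,173). The small cylinders are at (196,140), (227,140), (199,178), (207,217) and (336,260). I need an enlarged crop to tell them apart.

Run:
```python
import cv2,numpy as np
t=cv2.imread("pics/top0.png");s=cv2.imread("pics/side0.png")
R=lambda i,f:cv2.resize(i,None,fx=f,fy=f,interpolation=cv2.INTER_CUBIC)
a=R(t[120:240,175:255],5) # 400x600
b=R(s[200:300,230:330],4) #400x400
o=np.zeros((600,800,3),np.uint8);o[:,:400]=a;o[:400,400:]=b
cv2.imwrite("pics/c1.png",o)
a=R(t[120:225,262:362],5)[:600];b=R(s[150:245,170:265],3)
o=np.zeros((530,800,3),np.uint8);o[:525,:500]=a;o[:285,500:785]=b
cv2.imwrite("pics/c2.png",o)
```

```text
(no output)
```

View pics/c1.png

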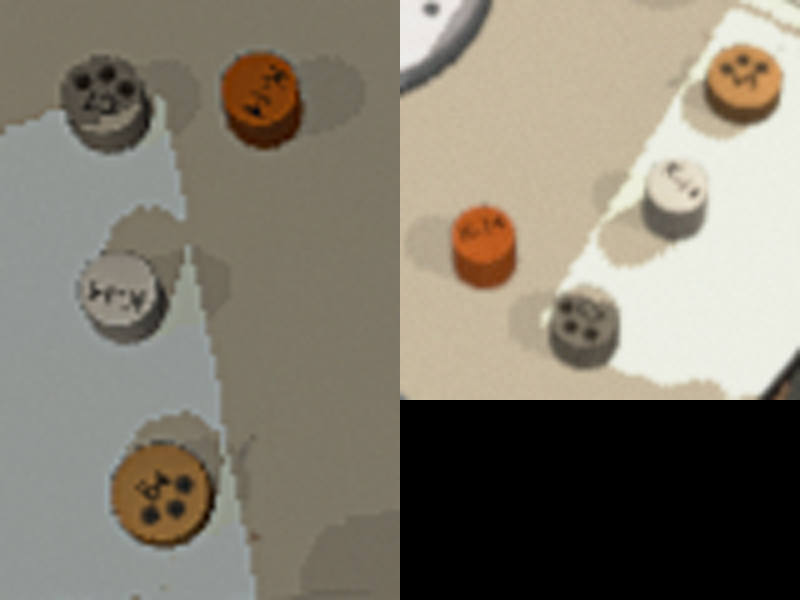

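View pics/c2.png

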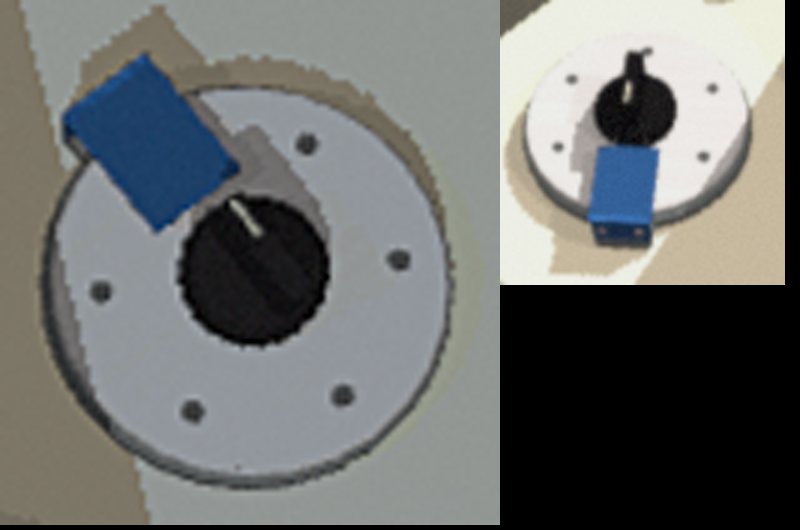

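Candidates in the top view:
- **(199,178):** light silver, no spots.
- **(196,140):** greyish with dark spots, so it is the tan one in shadow.
- **(207,217):** wide and low, the copper one.
- **(227,140) and (336,260):** orange look-alikes.

The silver one at (199,178) fits the description. The crop confirms it: no spots, and tall.

```bash
cat > h.py <<'E'
import numpy as np
from station import r
from scipy.optimize import least_squares
C={n:r.calibration(n) for n in("top","side")}
def ray(n,p):
    c=C[n];R=np.array(c["R"]);t=np.array(c["t"])
    d=R.T@np.linalg.solve(np.array(c["camera_matrix"]),[p[0],p[1],1.]);return -R.T@t,d
def onz(n,p,z):
    o,d=ray(n,p);return o+d*(z-o[2])/d[2]
def crop(p,f,off): return ((p[0]+.5)/f-.5+off[0],(p[1]+.5)/f-.5+off[1])
E
python3 - <<'E'
from h import *
T=lambda *p:crop(p,5,(262,120)); S=lambda x,y:crop((x-500,y),3,(170,150))
cv=[T(145,53),T(240,168),T(157,231),T(65,125)]; P=np.array([onz("top",p,.043) for p in cv])
print("cover",P[:,:2].round(4).tolist(),P.mean(0)); print("sides",[np.linalg.norm(P[i]-P[i-1]) for i in range(4)])
cs=[S(602,147),S(659,150),S(652,216),S(590,214)]; Q=np.array([onz("side",p,.043) for p in cs]);print("cover side",Q.mean(0),[np.linalg.norm(Q[i]-Q[i-1]) for i in range(4)])
h=np.array([onz("top",T(*p),.027)[:2] for p in [(307,144),(399,260),(343,396),(192,411),(101,291)]])
f=least_squares(lambda v:np.hypot(*(h-v[:2]).T)-v[2],[.5,0,.07]);print("holes",f.x,f.fun)
e=np.array([onz("top",T(*p),.027)[:2] for p in [(45,270),(448,270),(250,86),(330,103),(390,150),(125,435),(345,455)]])
f=least_squares(lambda v:np.hypot(*(e-v[:2]).T)-v[2],[.5,0,.07]);print("rim",f.x,f.fun)
hs=np.array([onz("side",S(*p),.027)[:2] for p in [(572,79),(713,88),(704,157),(558,147)]])
f=least_squares(lambda v:np.hypot(*(hs-v[:2]).T)-v[2],[.5,0,.07]);print("holes side",f.x,f.fun)
print("skirt",onz("top",T(254,271),.047))
a,b=onz("top",T(233,202),.082),onz("top",T(258,235),.082);print("line",a,b,np.degrees(np.arctan2(*(a-b)[1::-1])))
c=f.x[:2]
for M in(P,):
    d=M[0]-M[1];e=M[3]-M[2];print("cover dir",[np.degrees(np.arctan2(v[1],v[0])) for v in(d,e,d+e)])
d=Q[3]-Q[0]+Q[2]-Q[1];print("side dir",np.degrees(np.arctan2(d[1],d[0])))
print("std",onz("top",crop((120,290),5,(175,120)),.034),onz("side",crop((277,187),4,(230,200)),.034))
print("diam",np.linalg.norm(onz("top",crop((79,290),5,(175,120)),.034)-onz("top",crop((160,290),5,(175,120)),.034)))
print("shadow grey/copper",onz("top",(196,138),.028),onz("top",crop((160,495),5,(175,120)),.02))
E
```

```text
cover [[0.6281, 0.0325], [0.575, -0.0074], [0.5472, 0.0296], [0.5955, 0.0685]] [0.58647338 0.0307879  0.043     ]
sides [np.float64(0.04854623930957903), np.float64(0.06642219724362629), np.float64(0.04635577581991006), np.float64(0.062024091431375626)]
cover side [0.58503937 0.03450679 0.043     ] [np.float64(0.060259315392554004), np.float64(0.044069211145346336), np.float64(0.05906665629342907), np.float64(0.046343582187783866)]
holes [ 0.53037317 -0.01239337  0.06604647] [-2.72997150e-05 -3.58712427e-05  1.26093539e-04 -1.53541857e-04
  9.06192752e-05]
rim [ 0.52954682 -0.01059188  0.08854758] [ 4.28987522e-05  3.19782339e-04 -2.63371695e-04  8.50748790e-04
 -8.71475143e-04 -4.26495823e-05 -3.59333832e-05]
holes side [ 0.52943355 -0.0084888   0.06632428] [ 3.22357327e-05 -3.21050781e-05  3.20188877e-05 -3.21493336e-05]
skirt [ 0.52787295 -0.01118698  0.047     ]
line [0.54905463 0.00138333 0.082     ] [ 0.53478851 -0.00845971  0.082     ] 34.60406894372027
cover dir [np.float64(36.942257026124814), np.float64(38.778782466620015), np.float64(37.82907499184588)]
side dir 36.67043141459487
std [0.52568356 0.23500196 0.034     ] [0.52711969 0.24012972 0.034     ]
diam 0.03523350482140003
shadow grey/copper [0.61780441 0.24272265 0.028     ] [0.43747365 0.2184215  0.02      ]
```

The axis is at (0.530,-0.0105), from the mean of both cameras. The cover direction is 37.7°, with its centre 71 mm out against 72 expected. The silver standard is at (0.5264,0.2375). Next I move over the knob, then turn so the finger line lies across the bar.

```bash
python3 -m handwheel '[{"dx":-25.1,"dy":-22.9},{"dx":-25.1,"dy":-22.9},{"dx":-25.1,"dy":-22.9},{"dx":-25.1,"dy":-22.9},{"dx":-25.1,"dy":-22.9},{"dx":-25.1,"dy":-22.9},{"dx":-25.1,"dy":-22.9},{"dx":-25.1,"dy":-22.9},{"dx":-25.1,"dy":-22.9},{"dx":-25.1,"dy":-22.9}]'
python3 -m handwheel '[{"dx":-25.1,"dy":-22.9},{"dx":-25.1,"dy":-22.9},{"dx":-25.1,"dy":-22.9},{"dx":-25.1,"dy":-22.9},{"dx":-25.1,"dy":-22.9},{"dx":-25.1,"dy":-22.9},{"dx":-25.1,"dy":-22.9},{"dx":-25.1,"dy":-22.9},{"dx":-25.1,"dy":-22.9},{"dx":-25.1,"dy":-22.9}]'
python3 -m handwheel '[{"yaw":6.8},{"yaw":6.8},{"yaw":6.8},{"yaw":6.8},{"yaw":6.8},{"yaw":6.8},{"yaw":6.8},{"yaw":6.8},{"yaw":6.8}]'
python3 -m handwheel '[{"yaw":6.8},{"yaw":6.8},{"yaw":6.8},{"yaw":6.8},{"yaw":6.8},{"yaw":6.8},{"yaw":6.8},{"yaw":6.8},{"yaw":6.8},{"dz":0}]'
cat > w.py <<'E'
import sys
from h import *
# world target x,y (m), y-axis angle (deg, mod 180) -> dx,dy,yaw
s=r.get_state();p=np.array(s["tcp_pos"]);R=np.array(s["tcp_rot"]);a=np.degrees(np.arctan2(R[1,1],R[0,1]))
x,y,ang=map(float,sys.argv[1:4]);d=R.T@np.array([x-p[0],y-p[1],0])*1000
print("t",s["time"],"pos",p.round(4),"yang",a.round(2),"dx,dy",d[:2].round(1),"yaw",((a-ang+90)%180-90).round(2) if hasattr(a,'round') else 0,"j6",s["joints"][5],"F",np.round(s["wrist_force"],1),"T",np.round(s["wrist_torque"],2),"w",s["width"],"ff",s["finger_force"])
E
python3 w.py 0.530 -0.0105 -52.3
```

```text
t 0.1 pos [0.2093 0.5886 0.4038] yang 70.41 dx,dy [-502.9 -456.9] yaw -57.29 j6 -0.1785046460505417 F [-0.6 -0.7  0.7] T [ 0.01 -0.   -0.01] w 1.0013246761162782 ff 0.0validation failed for argument at $[0]...
validation failed for argument at $[0]...
validation failed for argument at $[0]...
validation failed for argument at $[0]...
```

```bash
python3 -m handwheel '[{"dx":-25.1,"dy":-22.9,"dz":0,"yaw":0,"claw":-1},{"dx":-25.1,"dy":-22.9,"dz":0,"yaw":0,"claw":-1},{"dx":-25.1,"dy":-22.9,"dz":0,"yaw":0,"claw":-1},{"dx":-25.1,"dy":-22.9,"dz":0,"yaw":0,"claw":-1},{"dx":-25.1,"dy":-22.9,"dz":0,"yaw":0,"claw":-1},{"dx":-25.1,"dy":-22.9,"dz":0,"yaw":0,"claw":-1},{"dx":-25.1,"dy":-22.9,"dz":0,"yaw":0,"claw":-1},{"dx":-25.1,"dy":-22.9,"dz":0,"yaw":0,"claw":-1},{"dx":-25.1,"dy":-22.9,"dz":0,"yaw":0,"claw":-1},{"dx":-25.1,"dy":-22.9,"dz":0,"yaw":0,"claw":-1}]'; python3 w.py 0.530 -0.0105 -52.3
```

```text
time: 0.93
tcp_pos: [0.3695, 0.2874, 0.4045]
tcp_rot: [[-0.942, 0.335, -0.001], [0.335, 0.942, -0.0], [0.0, -0.0, -1.0]]
wrist_force: [0.5, 0.4, -0.5]
width: 1.001
finger_force: 0.0
t 0.9333 pos [0.3695 0.2874 0.4045] yang 70.43 dx,dy [-251.1 -226.9] yaw -57.27 j6 -0.8074997142152532 F [ 0.5  0.4 -0.5] T [ 0.02 -0.04  0.04] w 1.0011061888341075 ff 0.0
```

```bash
python3 -m handwheel '[{"dx":-25.1,"dy":-22.7,"dz":0,"yaw":0,"claw":-1},{"dx":-25.1,"dy":-22.7,"dz":0,"yaw":0,"claw":-1},{"dx":-25.1,"dy":-22.7,"dz":0,"yaw":0,"claw":-1},{"dx":-25.1,"dy":-22.7,"dz":0,"yaw":0,"claw":-1},{"dx":-25.1,"dy":-22.7,"dz":0,"yaw":0,"claw":-1},{"dx":-25.1,"dy":-22.7,"dz":0,"yaw":0,"claw":-1},{"dx":-25.1,"dy":-22.7,"dz":0,"yaw":0,"claw":-1},{"dx":-25.1,"dy":-22.7,"dz":0,"yaw":0,"claw":-1},{"dx":-25.1,"dy":-22.7,"dz":0,"yaw":0,"claw":-1},{"dx":-25.1,"dy":-22.7,"dz":0,"yaw":0,"claw":-1}]' >/dev/null
python3 -m handwheel '[{"dx":0,"dy":0,"dz":10,"yaw":6.8,"claw":-1},{"dx":0,"dy":0,"dz":10,"yaw":6.8,"claw":-1},{"dx":0,"dy":0,"dz":10,"yaw":6.8,"claw":-1},{"dx":0,"dy":0,"dz":10,"yaw":6.8,"claw":-1},{"dx":0,"dy":0,"dz":10,"yaw":6.8,"claw":-1},{"dx":0,"dy":0,"dz":10,"yaw":6.8,"claw":-1},{"dx":0,"dy":0,"dz":10,"yaw":6.8,"claw":-1},{"dx":0,"dy":0,"dz":10,"yaw":6.8,"claw":-1},{"dx":0,"dy":0,"dz":10,"yaw":6.8,"claw":-1}]' >/dev/null
python3 -m handwheel '[{"dx":0,"dy":0,"dz":5,"yaw":6.8,"claw":-1},{"dx":0,"dy":0,"dz":5,"yaw":6.8,"claw":-1},{"dx":0,"dy":0,"dz":5,"yaw":6.8,"claw":-1},{"dx":0,"dy":0,"dz":5,"yaw":6.8,"claw":-1},{"dx":0,"dy":0,"dz":5,"yaw":6.8,"claw":-1},{"dx":0,"dy":0,"dz":0,"yaw":6.8,"claw":-1},{"dx":0,"dy":0,"dz":0,"yaw":6.8,"claw":-1},{"dx":0,"dy":0,"dz":0,"yaw":6.8,"claw":-1},{"dx":0,"dy":0,"dz":0,"yaw":6.8,"claw":-1},{"dx":0,"dy":0,"dz":0,"yaw":0,"claw":-1}]' >/dev/null
python3 w.py 0.530 -0.0105 -52.3
```

```text
t 3.35 pos [ 0.5295 -0.009   0.2894] yang -52.09 dx,dy [-0.5  1.5] yaw 0.21 j6 0.6810053602854763 F [-0.5  0.2  0.8] T [-0.02 -0.03  0.03] w 1.0029375432791585 ff 0.0
```

```bash
python3 -m handwheel '[{"dx":-0.5,"dy":1.5,"dz":20,"yaw":0.2,"claw":-1},{"dx":0,"dy":0,"dz":20,"yaw":0,"claw":-1},{"dx":0,"dy":0,"dz":13,"yaw":0,"claw":-1},{"dx":0,"dy":0,"dz":8,"yaw":0,"claw":0},{"dx":0,"dy":0,"dz":0,"yaw":0,"claw":0.4},{"dx":0,"dy":0,"dz":0,"yaw":0,"claw":0.8},{"dx":0,"dy":0,"dz":0,"yaw":0,"claw":1},{"dx":0,"dy":0,"dz":0,"yaw":0,"claw":1},{"dx":0,"dy":0,"dz":0,"yaw":0,"claw":1},{"dx":0,"dy":0,"dz":0,"yaw":0,"claw":1}]' 20
python3 w.py 0.530 -0.0105 -52.3
```

```text
time: 4.18
tcp_pos: [0.5302, -0.0104, 0.2296]
tcp_rot: [[0.79, 0.613, 0.001], [0.613, -0.79, -0.0], [0.001, 0.001, -1.0]]
wrist_force: [-0.0, 1.9, 3.2]
width: 0.161
finger_force: 20.0
t 4.1833 pos [ 0.5302 -0.0104  0.2296] yang -52.18 dx,dy [-0.2 -0.1] yaw 0.12 j6 0.6797573609378141 F [-0.   1.9  3.2] T [ 0.18  0.08 -0.06] w 0.16081789460779947 ff 20.029488801956177
```

```bash
python3 -m handwheel '[{"dx":0,"dy":0,"dz":0,"yaw":0,"claw":1},{"dx":0,"dy":0,"dz":0,"yaw":0,"claw":1},{"dx":0,"dy":0,"dz":-2,"yaw":0,"claw":1},{"dx":0,"dy":0,"dz":-2,"yaw":0,"claw":1},{"dx":0,"dy":0,"dz":-2,"yaw":0,"claw":1},{"dx":0,"dy":0,"dz":-1.5,"yaw":0,"claw":1},{"dx":0,"dy":0,"dz":-1,"yaw":0,"claw":1},{"dx":0,"dy":0,"dz":0,"yaw":0,"claw":1},{"dx":0,"dy":0,"dz":0,"yaw":0,"claw":1}]' 60
python3 w.py 0.530 -0.0105 -52.3
```

```text
time: 4.93
tcp_pos: [0.5303, -0.0105, 0.237]
tcp_rot: [[0.79, 0.613, 0.0], [0.613, -0.79, 0.0], [0.0, 0.0, -1.0]]
wrist_force: [4.1, 1.4, -11.2]
width: 0.152
finger_force: 58.9
t 4.9333 pos [ 0.5303 -0.0105  0.237 ] yang -52.19 dx,dy [-0.2 -0.2] yaw 0.11 j6 0.6799892476652202 F [  4.1   1.4 -11.2] T [ 0.3  -0.55 -0.03] w 0.15207886022664757 ff 58.85916531085968
```

```bash
python3 -m handwheel '[{"dx":0,"dy":0,"dz":-0.7,"yaw":0,"claw":1},{"dx":0,"dy":0,"dz":0,"yaw":-1,"claw":1},{"dx":0,"dy":0,"dz":0,"yaw":-3,"claw":1},{"dx":0,"dy":0,"dz":0,"yaw":-3,"claw":1},{"dx":0,"dy":0,"dz":0,"yaw":-3,"claw":1}]'
python3 w.py 0.530 -0.0105 -52.3
```

```text
time: 5.35
tcp_pos: [0.5302, -0.0104, 0.2378]
tcp_rot: [[0.669, 0.743, 0.0], [0.743, -0.669, 0.0], [0.0, 0.0, -1.0]]
wrist_force: [3.5, 2.1, -10.2]
width: 0.148
finger_force: 58.8
t 5.35 pos [ 0.5302 -0.0104  0.2378] yang -42.01 dx,dy [-0.2 -0.1] yaw 10.29 j6 0.5021979618026987 F [  3.5   2.1 -10.2] T [ 0.39 -0.62 -0.16] w 0.14756560555824486 ff 58.81005048751831
```

```bash
python3 -m handwheel '[{"dx":0,"dy":0,"dz":0,"yaw":-4,"claw":1},{"dx":0,"dy":0,"dz":0,"yaw":-4,"claw":1},{"dx":0,"dy":0,"dz":0,"yaw":-4,"claw":1},{"dx":0,"dy":0,"dz":0,"yaw":-4,"claw":1},{"dx":0,"dy":0,"dz":0,"yaw":-4,"claw":1},{"dx":0,"dy":0,"dz":0,"yaw":-4,"claw":1},{"dx":0,"dy":0,"dz":0,"yaw":-4,"claw":1},{"dx":0,"dy":0,"dz":0,"yaw":-4,"claw":1},{"dx":0,"dy":0,"dz":0,"yaw":-4,"claw":1},{"dx":0,"dy":0,"dz":0,"yaw":-4,"claw":1},{"dx":0,"dy":0,"dz":0,"yaw":-2,"claw":1},{"dx":0,"dy":0,"dz":0,"yaw":0,"claw":1}]'
python3 -m handwheel '[{"dx":0,"dy":0,"dz":1.5,"yaw":0,"claw":1},{"dx":0,"dy":0,"dz":1,"yaw":0,"claw":1},{"dx":0,"dy":0,"dz":0,"yaw":0,"claw":1}]'
python3 w.py 0.530 -0.0105 0
```

```text
time: 6.35
tcp_pos: [0.5298, -0.0102, 0.2378]
tcp_rot: [[0.002, 1.0, -0.001], [1.0, -0.002, 0.001], [0.001, -0.001, -1.0]]
wrist_force: [2.6, 2.9, -10.9]
width: 0.153
finger_force: 58.9
time: 6.6
tcp_pos: [0.5298, -0.0102, 0.2355]
tcp_rot: [[0.003, 1.0, -0.001], [1.0, -0.003, 0.001], [0.001, -0.001, -1.0]]
wrist_force: [1.8, 4.1, -6.7]
width: 0.152
finger_force: 59.6
t 6.6 pos [ 0.5298 -0.0102  0.2355] yang -0.2 dx,dy [-0.3  0.2] yaw -0.2 j6 -0.22734961218943187 F [ 1.8  4.1 -6.7] T [ 0.76 -0.32  0.09] w 0.15226366944237044 ff 59.64346468448639
```

```bash
python3 -m handwheel '[{"dx":0,"dy":0,"dz":0.5,"yaw":0,"claw":1},{"dx":0,"dy":0,"dz":0,"yaw":0,"claw":1}]'
```

```text
time: 6.77
tcp_pos: [0.5298, -0.0103, 0.2354]
tcp_rot: [[0.003, 1.0, -0.001], [1.0, -0.003, 0.0], [0.0, -0.001, -1.0]]
wrist_force: [1.0, 4.5, -1.9]
width: 0.155
finger_force: 60.1
```

```bash
for i in 1; do python3 -m handwheel '[{"dx":0,"dy":0,"dz":-2,"yaw":0,"claw":1},{"dx":0,"dy":0,"dz":0,"yaw":-4,"claw":1},{"dx":0,"dy":0,"dz":0,"yaw":0,"claw":1},{"dx":0,"dy":0,"dz":2,"yaw":0,"claw":1},{"dx":0,"dy":0,"dz":0,"yaw":0,"claw":1}]'; done
```

```text
time: 7.18
tcp_pos: [0.5298, -0.0103, 0.235]
tcp_rot: [[-0.066, 0.998, -0.001], [0.998, 0.066, 0.001], [0.001, -0.001, -1.0]]
wrist_force: [1.1, 5.0, -2.7]
width: 0.155
finger_force: 60.0
```

```bash
python3 -m handwheel '[{"dx":0,"dy":0,"dz":-2,"yaw":0,"claw":1},{"dx":0,"dy":0,"dz":0,"yaw":-4,"claw":1},{"dx":0,"dy":0,"dz":0,"yaw":0,"claw":1},{"dx":0,"dy":0,"dz":2,"yaw":0,"claw":1},{"dx":0,"dy":0,"dz":0,"yaw":0,"claw":1}]'
```

```text
time: 7.6
tcp_pos: [0.5297, -0.0103, 0.2343]
tcp_rot: [[-0.136, 0.991, -0.001], [0.991, 0.136, 0.001], [0.001, -0.001, -1.0]]
wrist_force: [1.6, 5.5, -9.7]
width: 0.15
finger_force: 59.1
```

The land held at 52° and 56°. At 60° there is no support: the full spring load of -9.7 N is on the gripper, so this is the notch. I lower into it.

```bash
python3 -m handwheel '[{"dx":0,"dy":0,"dz":1,"yaw":0,"claw":1},{"dx":0,"dy":0,"dz":1,"yaw":0,"claw":1},{"dx":0,"dy":0,"dz":0,"yaw":0,"claw":1}]'; python3 w.py 0.530 -0.0105 0
```

```text
time: 7.85
tcp_pos: [0.5296, -0.0103, 0.2327]
tcp_rot: [[-0.136, 0.991, -0.001], [0.991, 0.136, 0.0], [0.001, -0.001, -1.0]]
wrist_force: [0.4, 4.6, -6.5]
width: 0.15
finger_force: 59.4
t 7.85 pos [ 0.5296 -0.0103  0.2327] yang 7.83 dx,dy [-0.3  0.3] yaw 7.83 j6 -0.36730487171257886 F [ 0.4  4.6 -6.5] T [ 0.98 -0.3   0.2 ] w 0.15035757356041346 ff 59.41798210144043
```

```bash
python3 -m handwheel '[{"dx":0,"dy":0,"dz":1,"yaw":0,"claw":1},{"dx":0,"dy":0,"dz":0,"yaw":0,"claw":1}]'; python3 w.py 0.530 -0.0105 0
```

```text
time: 8.02
tcp_pos: [0.5296, -0.0103, 0.2318]
tcp_rot: [[-0.137, 0.991, -0.001], [0.991, 0.137, 0.0], [0.0, -0.001, -1.0]]
wrist_force: [-0.7, 5.1, -6.3]
width: 0.15
finger_force: 59.5
t 8.0167 pos [ 0.5296 -0.0103  0.2318] yang 7.86 dx,dy [-0.3  0.4] yaw 7.86 j6 -0.36762662581873307 F [-0.7  5.1 -6.3] T [ 0.96 -0.3   0.21] w 0.15000651551730926 ff 59.47032630443573
```

```bash
python3 -m handwheel '[{"dx":0,"dy":0,"dz":1,"yaw":0,"claw":1},{"dx":0,"dy":0,"dz":0.8,"yaw":0,"claw":1},{"dx":0,"dy":0,"dz":0,"yaw":0,"claw":1}]'; python3 w.py 0.530 -0.0105 0
```

```text
time: 8.27
tcp_pos: [0.5296, -0.0103, 0.2302]
tcp_rot: [[-0.137, 0.991, -0.001], [0.991, 0.137, 0.0], [0.0, -0.001, -1.0]]
wrist_force: [0.1, 5.4, -5.5]
width: 0.147
finger_force: 59.8
t 8.2667 pos [ 0.5296 -0.0103  0.2302] yang 7.87 dx,dy [-0.3  0.4] yaw 7.87 j6 -0.367702717542635 F [ 0.1  5.4 -5.5] T [ 0.91 -0.24  0.25] w 0.14736719775170723 ff 59.77531850337982
```

```bash
python3 -m handwheel '[{"dx":0,"dy":0,"dz":0,"yaw":0,"claw":0.4},{"dx":0,"dy":0,"dz":0,"yaw":0,"claw":-0.4},{"dx":0,"dy":0,"dz":0,"yaw":0,"claw":-0.4},{"dx":0,"dy":0,"dz":0,"yaw":0,"claw":-0.4},{"dx":0,"dy":0,"dz":-25,"yaw":0,"claw":-0.4},{"dx":0,"dy":0,"dz":-35,"yaw":0,"claw":-0.4},{"dx":0,"dy":0,"dz":-30,"yaw":0,"claw":-0.4}]'; python3 -m handwheel '[{"dx":30.7,"dy":3.8,"dz":0,"yaw":0,"claw":-0.4},{"dx":30.7,"dy":3.8,"dz":0,"yaw":0,"claw":-0.4},{"dx":30.7,"dy":3.8,"dz":0,"yaw":0,"claw":-0.4},{"dx":30.7,"dy":3.8,"dz":0,"yaw":0,"claw":-0.4},{"dx":30.7,"dy":3.8,"dz":0,"yaw":0,"claw":-0.4},{"dx":30.7,"dy":3.8,"dz":0,"yaw":0,"claw":-0.4},{"dx":30.7,"dy":3.8,"dz":0,"yaw":0,"claw":-0.4},{"dx":30.7,"dy":3.8,"dz":0,"yaw":0,"claw":-0.4},{"dx":0,"dy":0,"dz":0,"yaw":6.7,"claw":-0.4},{"dx":0,"dy":0,"dz":0,"yaw":6.7,"claw":-0.4},{"dx":0,"dy":0,"dz":0,"yaw":6.7,"claw":-0.4},{"dx":0,"dy":0,"dz":0,"yaw":6.7,"claw":-0.4}]'
python3 -m handwheel '[{"dx":0,"dy":0,"dz":0,"yaw":6.7,"claw":-0.4},{"dx":0,"dy":0,"dz":0,"yaw":6.7,"claw":-0.4},{"dx":0,"dy":0,"dz":0,"yaw":6.7,"claw":-0.4},{"dx":0,"dy":0,"dz":0,"yaw":6.7,"claw":-0.4},{"dx":0,"dy":0,"dz":0,"yaw":6.7,"claw":-0.4},{"dx":0,"dy":0,"dz":0,"yaw":0,"claw":-0.4}]' >/dev/null; python3 w.py 0.5264 0.2375 -52.3
python3 - <<'E'
from h import *
import cv2
R=lambda i,f:cv2.resize(i,None,fx=f,fy=f,interpolation=cv2.INTER_CUBIC)
t=r.snapshot("top");s=r.snapshot("side");cv2.imwrite("pics/top1.png",t);cv2.imwrite("pics/side1.png",s)
o=np.zeros((530,800,3),np.uint8);o[:525,:500]=R(t[120:225,262:362],5);o[:285,500:785]=R(s[150:245,170:265],3)
cv2.imwrite("pics/c3.png",o)
E
```

```text
time: 8.85
tcp_pos: [0.5301, -0.0109, 0.3212]
tcp_rot: [[-0.136, 0.991, -0.001], [0.991, 0.136, -0.0], [-0.0, -0.001, -1.0]]
wrist_force: [1.0, -0.6, 0.3]
width: 0.697
finger_force: 0.0
time: 9.85
tcp_pos: [0.5268, 0.2371, 0.3203]
tcp_rot: [[0.33, 0.944, 0.001], [0.944, -0.33, -0.0], [-0.0, 0.001, -1.0]]
wrist_force: [-0.4, 0.2, -0.0]
width: 0.698
finger_force: 0.0
t 10.35 pos [0.5269 0.2366 0.3204] yang -52.61 dx,dy [ 0.1 -1. ] yaw -0.31 j6 1.1473042677543905 F [ 0.  -0.5  0.3] T [-0.05 -0.03  0.05] w 0.7001396127822862 ff 0.0
```

View pics/c3.png

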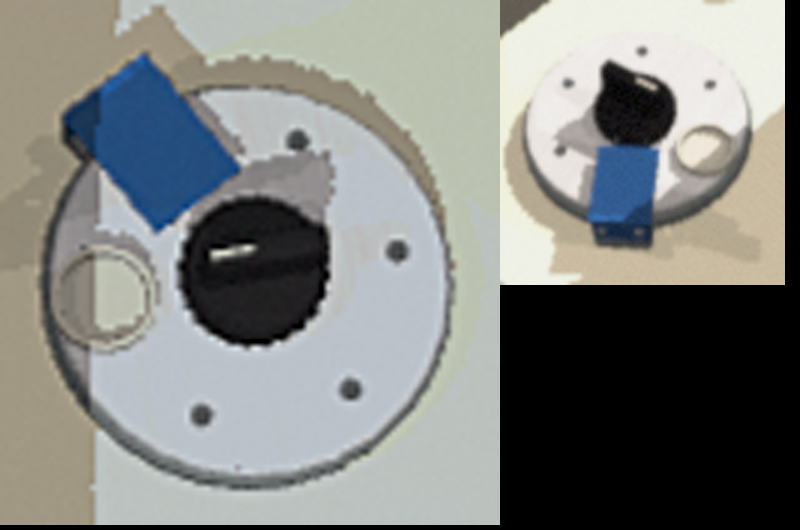

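The cup is out, at crop (103,299), or full top image about (282,179). The knob is turned and the cover is clear of the cup. Next I descend on the silver standard and pinch it twice at 90° to centre it.

```bash
python3 -m handwheel '[{"dx":0,"dy":-1,"dz":30,"yaw":-0.3,"claw":-0.4},{"dx":0,"dy":0,"dz":35,"yaw":0,"claw":-0.4},{"dx":0,"dy":0,"dz":35,"yaw":0,"claw":-0.4},{"dx":0,"dy":0,"dz":25,"yaw":0,"claw":-0.4},{"dx":0,"dy":0,"dz":12.4,"yaw":0,"claw":-0.2},{"dx":0,"dy":0,"dz":0,"yaw":0,"claw":0.1},{"dx":0,"dy":0,"dz":0,"yaw":0,"claw":0.3},{"dx":0,"dy":0,"dz":0,"yaw":0,"claw":0.4},{"dx":0,"dy":0,"dz":0,"yaw":0,"claw":0.4}]' 20; python3 w.py 0.5264 0.2375 -52.3
python3 - <<'E'
from h import *
T=lambda *p:crop(p,5,(262,120)); S=lambda x,y:crop((x-500,y),3,(170,150))
h=np.array([onz("top",T(*p),.027)[:2] for p in [(298,140),(397,251),(351,389),(202,415)]])
f=least_squares(lambda v:np.hypot(*(h-v[:2]).T)-v[2],[.5,0,.07]);print("holes",f.x)
a=np.degrees(np.arctan2(*(h-f.x[:2]).T[::-1]));print(a%60)
c=onz("top",T(103.5,299.5),.037);d=c[:2]-f.x[:2];print("cup top",c,np.hypot(*d),np.degrees(np.arctan2(d[1],d[0])))
c=onz("side",S(705,150),.037);d=c[:2]-[.5294,-.0085];print("cup side",c,np.hypot(*d),np.degrees(np.arctan2(d[1],d[0])))
E
```

```text
time: 11.2
tcp_pos: [0.5269, 0.2379, 0.1843]
tcp_rot: [[0.79, 0.614, 0.003], [0.614, -0.79, 0.001], [0.003, 0.001, -1.0]]
wrist_force: [0.1, -0.2, -2.3]
width: 0.416
finger_force: 23.4
t 11.2 pos [0.5269 0.2379 0.1843] yang -52.15 dx,dy [-0.6  0. ] yaw 0.15 j6 1.1412102152756876 F [ 0.1 -0.2 -2.3] T [ 0.04 -0.02  0.  ] w 0.41619394947569494 ff 23.447410762310028
holes [ 0.53056156 -0.01225134  0.06608207]
[39.01553938 39.01852468 39.35172801 39.36412764]
cup top [0.5184148 0.0531672 0.037    ] 0.06653667845630144 100.51875412247631
cup side [0.52254097 0.05860806 0.037     ] 0.06745767642480328 95.83586181002232
```

```bash
python3 -m handwheel '[{"dx":0,"dy":0,"dz":0,"yaw":0,"claw":-0.2},{"dx":0,"dy":0,"dz":0,"yaw":0,"claw":-0.4},{"dx":0,"dy":0,"dz":0,"yaw":-3,"claw":-0.4},{"dx":0,"dy":0,"dz":0,"yaw":-7,"claw":-0.4},{"dx":0,"dy":0,"dz":0,"yaw":-7,"claw":-0.4},{"dx":0,"dy":0,"dz":0,"yaw":-7,"claw":-0.4},{"dx":0,"dy":0,"dz":0,"yaw":-7,"claw":-0.4},{"dx":0,"dy":0,"dz":0,"yaw":-7,"claw":-0.4},{"dx":0,"dy":0,"dz":0,"yaw":-7,"claw":-0.4},{"dx":0,"dy":0,"dz":0,"yaw":-7,"claw":-0.4}]' >/dev/null
python3 -m handwheel '[{"dx":0,"dy":0,"dz":0,"yaw":-7,"claw":-0.4},{"dx":0,"dy":0,"dz":0,"yaw":-7,"claw":-0.4},{"dx":0,"dy":0,"dz":0,"yaw":-7,"claw":-0.4},{"dx":0,"dy":0,"dz":0,"yaw":-7,"claw":-0.4},{"dx":0,"dy":0,"dz":0,"yaw":-7,"claw":-0.4},{"dx":0,"dy":0,"dz":0,"yaw":-3,"claw":-0.2},{"dx":0,"dy":0,"dz":0,"yaw":0,"claw":0.1},{"dx":0,"dy":0,"dz":0,"yaw":0,"claw":0.3},{"dx":0,"dy":0,"dz":0,"yaw":0,"claw":1},{"dx":0,"dy":0,"dz":0,"yaw":0,"claw":1}]' 20; python3 -m handwheel '[{"dx":0,"dy":0,"dz":0,"yaw":0,"claw":1},{"dx":0,"dy":0,"dz":0,"yaw":0,"claw":1}]' 50;python3 w.py 0.521 0.0549 37.7
python3 - <<'E'
from h import *
T=lambda *p:crop(p,5,(262,120))
h=np.array([onz("top",T(*p),.027)[:2] for p in [(307,144),(399,260),(343,396),(192,411),(101,291)]])
print(np.degrees(np.arctan2(*(h-[.53045,-.0123]).T[::-1]))%60)
E
```

```text
time: 12.87
tcp_pos: [0.5266, 0.2378, 0.1837]
tcp_rot: [[-0.612, 0.791, 0.002], [0.791, 0.612, 0.0], [-0.001, 0.002, -1.0]]
wrist_force: [-0.8, -0.2, 6.2]
width: 0.413
finger_force: 20.0
time: 13.03
tcp_pos: [0.5266, 0.2378, 0.1838]
tcp_rot: [[-0.612, 0.791, 0.002], [0.791, 0.612, 0.0], [-0.001, 0.002, -1.0]]
wrist_force: [-1.4, 0.7, 7.9]
width: 0.405
finger_force: 49.2
t 13.0333 pos [0.5266 0.2378 0.1838] yang 37.77 dx,dy [-141.2 -116.5] yaw 0.07 j6 -0.42827835505480516 F [-1.4  0.7  7.9] T [ 0.03  0.07 -0.05] w 0.4053812851372864 ff 49.16681706905365
[35.31162703 35.52700357 35.28324187 35.24678909 35.15651717]
```

The holes put the table at 99.2°, so it settled within its play. That puts the cup at about (0.5197,0.0551). Next I lift the standard and carry it over.

```bash
python3 -m handwheel '[{"dx":0,"dy":0,"dz":-10,"yaw":0,"claw":1},{"dx":0,"dy":0,"dz":-20,"yaw":0,"claw":1},{"dx":0,"dy":0,"dz":-20,"yaw":0,"claw":1},{"dx":0,"dy":0,"dz":-10,"yaw":0,"claw":1}]'; python3 -m handwheel '[{"dx":-10,"dy":-8.3,"dz":0,"yaw":0,"claw":1},{"dx":-20,"dy":-16.7,"dz":0,"yaw":0,"claw":1},{"dx":-20,"dy":-16.7,"dz":0,"yaw":0,"claw":1},{"dx":-20,"dy":-16.7,"dz":0,"yaw":0,"claw":1},{"dx":-20,"dy":-16.7,"dz":0,"yaw":0,"claw":1},{"dx":-20,"dy":-16.7,"dz":0,"yaw":0,"claw":1},{"dx":-20,"dy":-16.7,"dz":0,"yaw":0,"claw":1},{"dx":-10.3,"dy":-8.8,"dz":0,"yaw":0,"claw":1},{"dx":0,"dy":0,"dz":0,"yaw":0,"claw":1},{"dx":0,"dy":0,"dz":0,"yaw":0,"claw":1}]' >/dev/null; python3 w.py 0.5197 0.0551 37.7
python3 - <<'E'
from h import *
import cv2
R=lambda i,f:cv2.resize(i,None,fx=f,fy=f,interpolation=cv2.INTER_CUBIC)
t=r.snapshot("top");s=r.snapshot("side")
o=np.zeros((530,800,3),np.uint8);o[:525,:400]=R(t[120:225,255:335],5);o[:400,400:]=R(s[150:250,190:290],4)
cv2.imwrite("pics/c4.png",o)
E
```

```text
time: 13.37
tcp_pos: [0.5264, 0.2378, 0.2445]
tcp_rot: [[-0.613, 0.79, 0.002], [0.79, 0.613, 0.0], [-0.001, 0.002, -1.0]]
wrist_force: [0.9, -0.4, -2.4]
width: 0.403
finger_force: 50.1
t 14.2 pos [0.5191 0.0538 0.242 ] yang 37.66 dx,dy [0.7 1.3] yaw -0.04 j6 -0.768539321566758 F [ 1.3 -0.4 -2. ] T [0.03 0.01 0.02] w 0.3988754068770131 ff 50.22798478603363
```

View pics/c4.png

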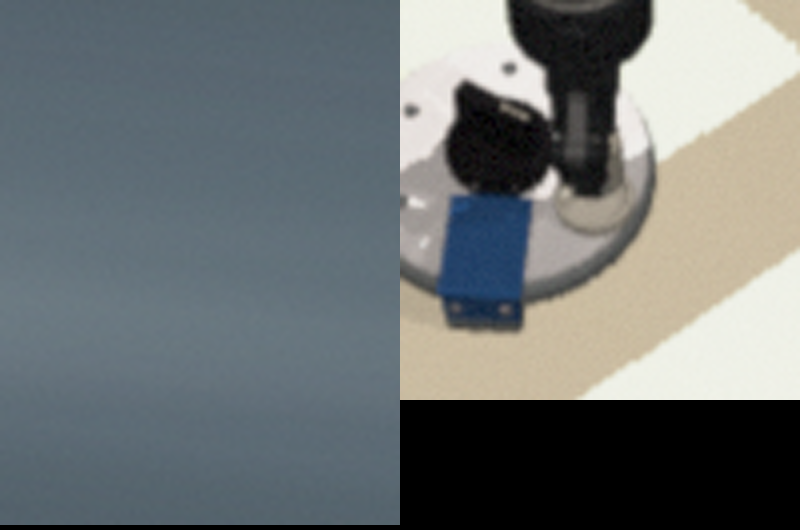

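The side view shows the held standard above the cup, and the arm blocks the top view. I correct the xy position and lower by feel.

```bash
python3 -m handwheel '[{"dx":0.7,"dy":1.3,"dz":6,"yaw":0,"claw":1},{"dx":0,"dy":0,"dz":7,"yaw":0,"claw":1},{"dx":0,"dy":0,"dz":6,"yaw":0,"claw":1},{"dx":0,"dy":0,"dz":0,"yaw":0,"claw":1},{"dx":0,"dy":0,"dz":0,"yaw":0,"claw":1}]' >/dev/null;python3 w.py 0.5197 0.0551 37.7;  python3 -m handwheel '[{"dx":0,"dy":0,"dz":1,"yaw":0,"claw":1},{"dx":0,"dy":0,"dz":1,"yaw":0,"claw":1},{"dx":0,"dy":0,"dz":1,"yaw":0,"claw":1},{"dx":0,"dy":0,"dz":0,"yaw":0,"claw":1}]' >/dev/null;python3 w.py 0.5197 0.0551 37.7
```

```text
t 14.7167 pos [0.5198 0.0568 0.2229] yang 37.87 dx,dy [-1.2 -1.2] yaw 0.17 j6 -0.765945659380253 F [-0.2 -0.3 -2. ] T [-0.01 -0.06  0.02] w 0.40720237444526985 ff 50.23989200592041
t 15.05 pos [0.5203 0.0563 0.2209] yang 37.81 dx,dy [-0.6 -1.2] yaw 0.11 j6 -0.7659822440760742 F [-1.   0.7 -1. ] T [ 0.05 -0.02 -0.03] w 0.4032667271738707 ff 50.5066841840744
```

```bash
python3 -m handwheel '[{"dx":-0.5,"dy":-0.8,"dz":0,"yaw":0,"claw":1},{"dx":0,"dy":0,"dz":0,"yaw":0,"claw":1},{"dx":0,"dy":0,"dz":1,"yaw":0,"claw":1},{"dx":0,"dy":0,"dz":1,"yaw":0,"claw":1},{"dx":0,"dy":0,"dz":0,"yaw":0,"claw":1}]' >/dev/null;python3 w.py 0.5197 0.0551 37.7
```

```text
t 15.4667 pos [0.5197 0.0554 0.2185] yang 37.81 dx,dy [-0.2 -0.2] yaw 0.11 j6 -0.7677565237597288 F [-0.  -0.3 -1.6] T [-0.03  0.02 -0.05] w 0.39772224015594765 ff 50.473031401634216
```

Below the rim height (0.2208) with no force, so it is inside the cup.

```bash
python3 -m handwheel '[{"dx":0,"dy":0,"dz":1.5,"yaw":0,"claw":1},{"dx":0,"dy":0,"dz":1.5,"yaw":0,"claw":1},{"dx":0,"dy":0,"dz":1,"yaw":0,"claw":1},{"dx":0,"dy":0,"dz":0,"yaw":0,"claw":1}]' >/dev/null;python3 w.py 0.5197 0.0551 37.7; python3 -m handwheel '[{"dx":0,"dy":0,"dz":1,"yaw":0,"claw":1},{"dx":0,"dy":0,"dz":0.7,"yaw":0,"claw":1},{"dx":0,"dy":0,"dz":0,"yaw":0,"claw":1}]' >/dev/null;python3 w.py 0.5197 0.0551 37.7
```

```text
t 15.8 pos [0.5197 0.0554 0.2144] yang 37.82 dx,dy [-0.2 -0.2] yaw 0.12 j6 -0.7677815347296679 F [-0.3 -0.4 -1.9] T [-0.02 -0.   -0.01] w 0.4037841444139926 ff 50.47295093536377
t 16.05 pos [0.5199 0.0554 0.213 ] yang 37.82 dx,dy [-0.1 -0.3] yaw 0.12 j6 -0.7677718455428483 F [-0.3  0.2 -2.2] T [-0.02  0.02 -0.02] w 0.40186911699055544 ff 50.507163405418396
```

```bash
python3 -m handwheel '[{"dx":0,"dy":0,"dz":0.5,"yaw":0,"claw":1},{"dx":0,"dy":0,"dz":0.4,"yaw":0,"claw":1},{"dx":0,"dy":0,"dz":0,"yaw":0,"claw":1}]' >/dev/null;python3 w.py 0.5197 0.0551 37.7; python3 -m handwheel '[{"dx":0,"dy":0,"dz":0,"yaw":0,"claw":0},{"dx":0,"dy":0,"dz":0,"yaw":0,"claw":-0.2},{"dx":0,"dy":0,"dz":0,"yaw":0,"claw":-0.2},{"dx":0,"dy":0,"dz":-10,"yaw":0,"claw":-0.2},{"dx":0,"dy":0,"dz":-30,"yaw":0,"claw":-0.2},{"dx":0,"dy":0,"dz":-40,"yaw":0,"claw":-0.2},{"dx":0,"dy":0,"dz":-20,"yaw":0,"claw":-0.2}]' >/dev/null
python3 w.py 0.5197 0.0551 37.7
python3 -m handwheel '[{"dx":15,"dy":10,"dz":0,"yaw":0,"claw":-0.2},{"dx":25,"dy":20,"dz":0,"yaw":0,"claw":-0.2},{"dx":25,"dy":20,"dz":0,"yaw":0,"claw":-0.2},{"dx":25,"dy":20,"dz":0,"yaw":0,"claw":-0.2},{"dx":25,"dy":20,"dz":0,"yaw":0,"claw":-0.2},{"dx":25,"dy":20,"dz":0,"yaw":0,"claw":-0.2},{"dx":25,"dy":20,"dz":0,"yaw":0,"claw":-0.2},{"dx":0,"dy":0,"dz":0,"yaw":0,"claw":-0.2}]'
python3 - <<'E'
from h import *
import cv2
R=lambda i,f:cv2.resize(i,None,fx=f,fy=f,interpolation=cv2.INTER_CUBIC)
t=r.snapshot("top");s=r.snapshot("side")
o=np.zeros((530,800,3),np.uint8);o[:525,:400]=R(t[120:225,255:335],5);o[:400,400:]=R(s[150:250,170:270],4)
cv2.imwrite("pics/c5.png",o)
E
```

```text
t 16.3 pos [0.5198 0.0554 0.2129] yang 37.82 dx,dy [-0.2 -0.3] yaw 0.12 j6 -0.7677198629402734 F [-1.1  0.4  4.2] T [-0.01  0.2  -0.  ] w 0.4038697916748948 ff 51.01368248462677
t 16.8833 pos [0.5205 0.0554 0.3157] yang 37.82 dx,dy [ 0.3 -0.8] yaw 0.12 j6 -0.7677734321917208 F [0.6 0.1 0.1] T [ 0.    0.   -0.01] w 0.599646167755962 ff 0.0
time: 17.55
tcp_pos: [0.521, 0.2703, 0.3131]
tcp_rot: [[-0.617, 0.787, 0.003], [0.787, 0.617, 0.003], [0.001, 0.004, -1.0]]
wrist_force: [0.5, -0.0, -0.5]
width: 0.603
finger_force: 0.0
```

View pics/c5.png

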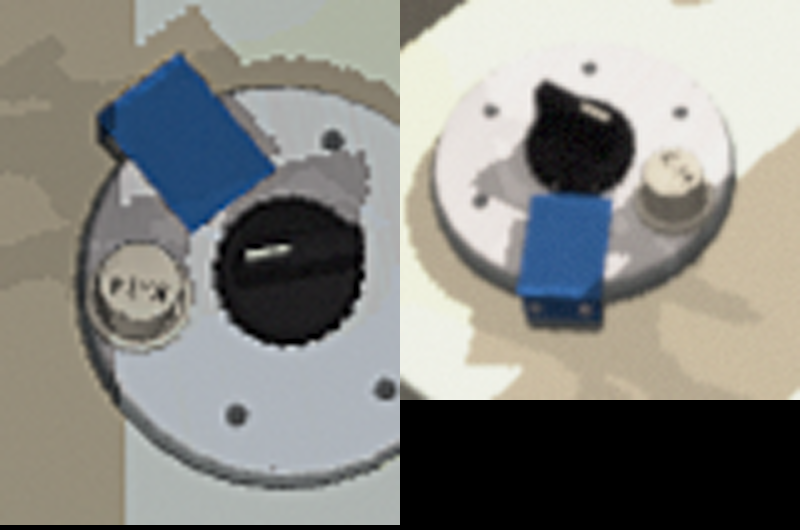

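The standard sits upright in the cup: top view crop (140,290), side view crop (673,180). Floor contact came at the predicted height, and the knob is down in its notch. I hand in.

```bash
python3 -c "
from station import r
print(r.close_job())"
```

```text
the job is handed in; nothing more can be done
None
```

I turned the knob about 60° anticlockwise into the loading notch and set the tall silver standard upright on the cup floor, leaving the other two alone. I handed in at about 17.7 s; the knob's final drop was left to its spring, with the gripper already within about 1 mm of its parked height, and I did not measure it afterwards.

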